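# Show the model engine to the inspection camera

## Task

Lift the green model engine out of the car chassis on the build board and hold it up in the air to the inspection camera: engine upright and level, its brass pulley pointing straight at the lens, and the pulley's face level with the lens and centred, 12 cm in front of the glass (straight above the yellow dot on the stand's foot). Finish still holding it there, steady, with nothing but the gripper carrying it. Leave the camera as it is set and do not shift or tip the paint jars, glue bottle and spare wheel.

Things in the scene. Friction and masses are not known exactly. Their poses are not given: they have to be found in the camera images.
- engine: Model engine, about 200 g, loose in the chassis bay. Origin: centre of its underside; -x = brass pulley end, z up. Sizes in mm: dark sump 52 (x) x 34 (y), z 0-18; green block 56 x 42, flat sides, z 18-47: grip it across y here; aluminium cover 50 x 24, z 47-57. Pulley, diameter 24, reaches x = -38, axis z = 28; black flywheel housing, diameter 30, reaches x = 36 at the other end.
- pulley (a point): Centre of the engine's brass pulley face, at (-38, 0, 28) mm in the engine's frame, with the engine's axes.
- chassis: Wooden board 300 (x) x 150 (y) x 12 mm, fixed, with a black ladder chassis 54 wide along x. Origin: centre of its underside; -x = car's front. Engine bay centre x -40, y 0, floor z 22; the engine stands on it, axes as the chassis, 2-3 mm play; rails round it rise to z 34, it lifts straight out. Front axle at x -105, top z 42; two rear wheels, diameter 60, at x 90, y +-56, top z 72.
- lens (a point): Centre of the camera's lens glass. Camera axes: it looks level along its own -x, z up. Barrel diameter 42, camera 62 wide x 50 high, to 71 mm behind the glass (+x). Height differs per run (150 to 220 mm above the table): the head rides a stiff slide on a steel post (diameter 16, 290 mm tall, 85 mm behind the glass) of a fixed stand.
- focus (a point): Point in the air where the pulley face must be: on the lens axis, 120 mm in front of the glass, with the camera's axes (the camera lies to its +x). Straight below it is the yellow dot (diameter 18) on the stand's flat foot strip (34 mm wide, 4 mm thick).
- jar_red: Paint jar with a red label, diameter 42, 48 mm tall, standing loose on the table. Origin: centre of its underside.
- jar_blue: Paint jar with a blue label, diameter 42, 48 mm tall, standing loose on the table. Origin: centre of its underside.
- glue: White glue bottle with orange cap, diameter 42, 95 mm tall, standing loose on the table. Origin: centre of its underside.
- wheel: Spare model wheel lying flat, diameter 60, 23 mm high at its hub. Origin: centre of its underside.

How it is judged (in metres and radians):
On the way:
1. the engine is lifted clear of the chassis: its underside at least 60 mm above the table-top and touching no part of the chassis (height (world z) of engine above 0.06 m and contact force between engine and chassis below 0.05 N and contact force between engine and the fingers above 0.5 N), for 0.1 s.
At the end, for the whole second after the job is handed in: Engine held in the fingers, at rest (under 20 mm/s, 0.15 rad/s), pulley face within 18 mm of the focus point, underside over 90 mm up, upright within 0.14 rad, its length along the lens axis within 0.16 rad, pulley end towards the lens, touching neither chassis nor any loose thing (distance between pulley and focus below 0.018 m and angle between engine's own z axis and vertical below 0.14 rad and angle between the x axis of engine and the x axis of focus, either way round below 0.16 rad and x of engine in the frame of focus below -0.02 m and height (world z) of engine above 0.09 m and linear speed of engine below 0.02 m/s and angular speed of engine below 0.15 rad/s and contact force between engine and the fingers above 0.5 N and contact force between engine and chassis below 0.05 N and contact force between engine and jar_red below 0.05 N and contact force between engine and jar_blue below 0.05 N and contact force between engine and glue below 0.05 N and contact force between engine and wheel below 0.05 N); the arm keeps its last pose, push and grip.
It fails at once if a paint jar, the glue bottle or the spare wheel is shifted by over 20 mm or tipped (distance of any of jar_red, jar_blue, glue, wheel from where it was at the start of the episode above 0.02 m or angle between any of jar_red, jar_blue, glue, wheel's own z axis and vertical above 0.3 rad).
It fails at once if the camera is moved from its setting (over 6 mm) (distance of lens from where it was at the start of the episode above 0.006 m).
It also fails if it takes over 35 s, if anything falls off the work surface, if the arm or the gripper's body presses on something with over 40 N, if the wrist force passes 120 N, or if a joint passes its speed limit or range.

## Robot

A 6-joint arm with a two-finger parallel gripper is mounted at the origin on the work surface. World frame = base frame: x ahead of the robot, y to its left, z up, the work surface at z = 0. Lengths are in m, angles in degrees, forces in N, time in s.
With the tool pointing down it reaches from about 0.25 to 0.775 m from the base axis. Payload 8.9 kg.
Tool frame: the origin (TCP) lies at the very end of the fingers, on their centre line; the grasp point (between the pads) lies robot.tcp_to_grasp behind it (robot.tcp_to_grasp is the distance from the TCP to the grasp point, in m); z points along the fingers, y is the line along which they close (so a half turn about z gives the same grasp; the last joint's range is limited). The gripper opens to 85 mm and grips with 20 to 120 N. Pads are 22 mm wide; open, the fingers measure 114 mm over their backs; the gripper's body (76 mm by 85 mm) begins 54 mm behind the grasp point. The pads swing forward as they close: fully open they stand 13 mm farther back than shut.
Start: joints at [62.263, 16.656, -8.789, 64.555, 0, 82.019], TCP at [0.177, 0.494, 0.231] pointing down, gripper open.
Joint ranges: [-144.48, 144.48], [-52.06, 99.96], [-74.48, 78.29], [-112.23, 115.85], [-86.99, 84.42], [-180, 180]. Speed limits (degrees/s): [127.2, 127.2, 159.86, 180, 180, 180].

## Interface

Orientations are given as a 3x3 rotation matrix whose columns are the frame's x, y, z axes.
In Python, from plant import robot gives the robot as it stands. The module is installed in compiled form; this text tells all that it offers.
- The arm moves only by the tool play_rows, never from a script. Its argument "targets" is a list of rows, each an object of numbers: "tx", "ty", "tz": the shift along the tool's x, y, z in mm; "wx", "wy", "wz": the turn, a rotation vector about the tool's x, y, z in degrees. In form: [{"tx": .., "ty": .., "tz": .., "wx": .., "wy": .., "wz": ..}, ...]. A call has exactly 10 rows; each row shifts and turns the commanded pose from where the row before left it, along the tool's axes as they then stand; what a row does not reach is not made up. A row lasts 1/10 s, in which the tool goes at most 50 mm and 8.59 degrees, less where a joint would pass 70% of its speed; a pose out of reach is approached as far as the arm can. A call is refused whole if a number of a shift passes 50 or a number of a turn 8.59, either way. A call with a gripper value outside its range is refused whole. "gripper" is the opening in per cent of the stroke, from 0 (shut) to 100 (fully open), set as the call begins (left out, the last holds). The fingers move at their own pace and stop on an object; "force" is the grip in N (left out, the last holds). Time passes only in rows, so rows that do not move let the fingers close, or fill a call up. It gives the time, the measured TCP pose, the force, the opening and the grip force at its end, in the units of the state.
- robot.observe(): the state, without advancing time (a new reading comes with each control period).
- robot.read_camera(name): name is "side" or "top" or "wrist"; returns a dict with "frame" (384x512x3 uint8, red, green, blue), "depth" (384x512 float32, m along the optical axis (not along the pixel's ray), 0 where there is no reading), "fov_y" (degrees; the focal length in pixels is half the picture's height over the tangent of half this angle, whatever the lens; pixels are square), "cx", "cy" (the principal point, pixels), "R" (3x3) and "t" (3): a world point X has camera coordinates R X + t; the wrist camera has in their place "mount" (4x4, takes a point from camera to tool coordinates, whose origin is the TCP and whose axes are the flange's). Camera axes: x right, y down, z forward; pixel columns grow to the right and rows downward; lengths in m; the calibration is good to about 2 mm. The wrist camera is an equidistant fisheye: a pixel r from the principal point sees the ray r / f radians off the axis. A picture is of the moment at which its call begins: read the wrist's pose just before it.
- robot.finish_job(): hands the job in; it is judged then, once.
The state is a dict: "time_s": time; "joint_positions": joint angles; "joint_velocities": joint speeds; "joint_torque": joint torques, N m; "tcp_pos": TCP position; "orientation": TCP orientation; "contact_force": force on the tool from outside, world axes, zero at the start; "torque": the same for the moment, N m; "gripper_width": opening from 0.0 (shut) to 1.0 (fully open); "finger_force": force on a finger pad.
Only numpy, scipy, OpenCV 4.12 (cv2) and the standard library are available. Lean on these libraries where they do the work, as an engineer would, in place of code of your own. Each camera call takes 0.05 s, during which the arm holds its last target. There are 200 camera calls.

## Working session

There is one attempt and no reset: what is moved stays moved. The work goes in short steps, Python scripts to look and compute and a tool call to move; the robot and the scene stay as the last step left them, time stands still between calls to the robot, and variables do not carry over. Pictures are saved under pics/ and viewed, at most 10 in all, crops included, and the job is handed in when it is done.

Besides the shell and the picture viewer there is one more tool, called after "Call:" by a JSON object that holds its "api" and its "payload". play_rows: Moves the arm, as the interface text tells. Its arguments: {"type":"object","properties":{"targets":{"type":"array"},"gripper":{"type":"number"},"force":{"type":"number"}},"required":["targets"]}

```bash
mkdir -p pics
cat > h.py <<'E'
import numpy as np, cv2
from plant import robot
def snap(n):
    c=robot.read_camera(n); np.savez(f'{n}.npz',**c); return c
def f(c): return 192/np.tan(np.radians(c['fov_y'])/2) if c['frame'].shape[0]==384 else None
def cloud(c):
    R,t=np.array(c['R']),np.array(c['t']); d=c['depth']; v,u=np.indices(d.shape); F=f(c)
    P=np.stack([(u-c['cx'])/F*d,(v-c['cy'])/F*d,d],-1)
    W=(P-t)@R; W[d==0]=np.nan; return W
def plane(c,u,v,z):
    R,t=np.array(c['R']),np.array(c['t']); o=-R.T@t; r=R.T@np.array([(u-c['cx'])/f(c),(v-c['cy'])/f(c),1]); return o+r*(z-o[2])/r[2]
E
python3 - <<'E'
from h import *
s=robot.observe(); print(s['tcp_pos'],s['orientation'],robot.tcp_to_grasp,s['time_s'])
a=snap('top');b=snap('side')
for n,c in(('top',a),('side',b)):
    cv2.imwrite(f'pics/{n}0.png',cv2.resize(c['frame'][:,:,::-1],(768,576))); print(n,c['fov_y'],c['cx'],c['cy'],-np.array(c['R']).T@c['t'],np.array(c['R'])[2],(c['depth']>0).mean())
E
```

```text
[0.17724047 0.49371097 0.23073591] [[-9.41146568e-01  3.37998190e-01 -6.00458391e-04]
 [ 3.37998682e-01  9.41145845e-01 -1.17822273e-03]
 [ 1.66881768e-04 -1.31183443e-03 -9.99999126e-01]] 0.0187 0.0
top 45.19975784713941 248.51146562477535 190.21828994394787 [0.33903212 0.0277483  1.31058829] [ 0.20110794  0.01249375 -0.97948941] 0.9960835774739584
side 50.507261109186175 256.7621834451318 188.0283383310413 [0.49123567 0.70143361 0.9303646 ] [ 0.07975329 -0.63108516 -0.77160284] 0.996002197265625
```

View pics/top0.png

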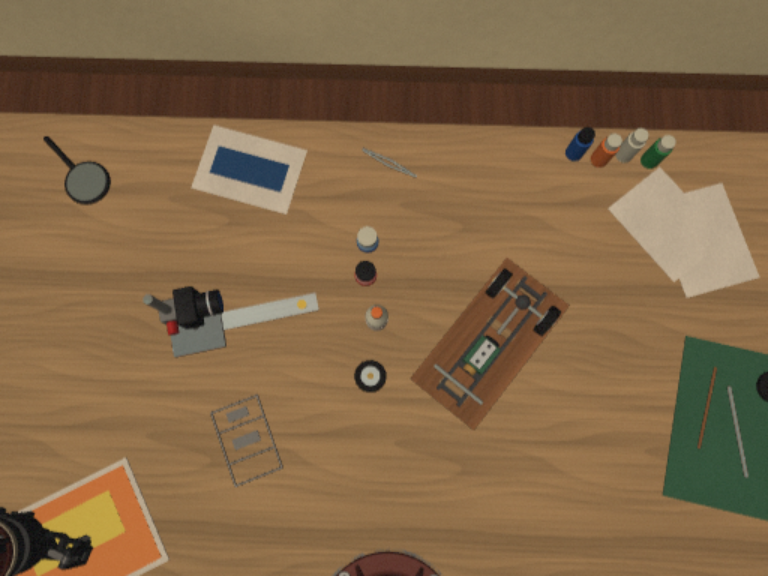

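View pics/side0.png

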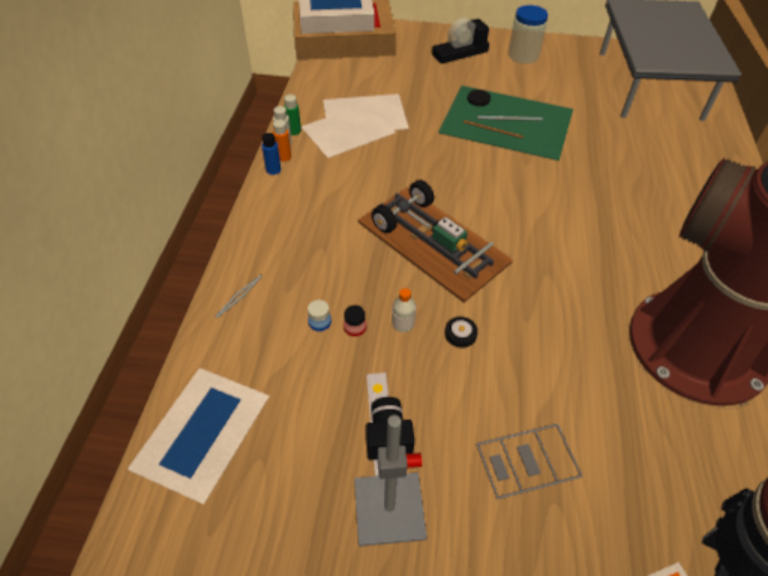

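The top view (768 scale) shows the engine at about (482,355), with its pulley towards the lower left. The camera sits at (200,305) looking right, the yellow dot is at (303,305), and the row of jars and wheel is at x≈370. In the side view the engine is at (450,232), the dot at (378,388) and the camera body at (390,430). Next I'll measure these.

```bash
python3 - <<'E'
from h import *
for n in('top','side'):
    c=dict(np.load(n+'.npz')); W=cloud(c); hsv=cv2.cvtColor(c['frame'],cv2.COLOR_RGB2HSV); v,u=np.indices(hsv.shape[:2])
    def box(x0,y0,x1,y1): s=512/768; return (u>x0*s)&(u<x1*s)&(v>y0*s)&(v<y1*s)
    B={'top':dict(dot=(290,290,320,320),strip=(228,285,325,335),cam=(165,280,228,335),bat=(405,250,575,435),post=(140,288,172,315)),
       'side':dict(dot=(365,375,392,402),strip=(360,370,395,400),cam=(355,390,425,465),bat=(350,180,515,300),post=(380,410,405,450))}[n]
    H,S,V=hsv[...,0],hsv[...,1],hsv[...,2]
    m=box(*B['dot'])&(H>18)&(H<32)&(S>150)&(V>120); P=W[m]
    print(n,'dot',m.sum(),np.nanmean(P,0), 'ray',plane(c,u[m].mean(),v[m].mean(),.004))
    m=box(*B['strip'])&(S<60)&(V>110); P=W[m]; P=P[(P[:,2]<.02)]; print(' strip',len(P),P.mean(0)); 
    q=cv2.minAreaRect(P[:,:2].astype(np.float32)*1000);print(q)
    m=box(*B['cam']); P=W[m]; P=P[P[:,2]>.06]; zz=P[:,2]; print(' cam z pct',np.percentile(zz,[5,25,50,75,95,100]),P.min(0),P.max(0))
    m=box(*B['bat'])&(W[...,2]>.055); 
    k,l,st,ce=cv2.connectedComponentsWithStats(m.astype(np.uint8))
    for i in range(1,k):
        if st[i,4]>15: P=W[l==i]; print('  blob',st[i,4],ce[i].round(1),np.median(P,0).round(4),P[:,2].max().round(4))
    m=box(*B['bat'])&(H>60)&(H<95)&(S>60); P=W[m]; print(' green',m.sum(),np.nanmedian(P,0),u[m].mean(),v[m].mean())
    r=cv2.minAreaRect(np.stack([u[m],v[m]],1).astype(np.float32)); print(r)
    m=box(*B['bat'])&(H>5)&(H<22)&(W[...,2]<.025)&(W[...,2]>.006); P=W[m]; print(' board',len(P),np.median(P,0),cv2.minAreaRect(P[:,:2].astype(np.float32)*1000))
    # crops
    for nm,k2 in(('bat',3),('cam',4)):
        x0,y0,x1,y1=[int(z*2/3) for z in B[nm]]; cv2.imwrite(f'pics/{n}_{nm}.png',cv2.resize(c['frame'][y0-5:y1+5,x0-5:x1+5,::-1],None,fx=5,fy=5,interpolation=cv2.INTER_CUBIC))
E
python3 - <<'E'
import cv2,numpy as np
I=[cv2.imread('pics/'+x) for x in('top_bat.png','top_cam.png','side_bat.png','side_cam.png')]
print([i.shape for i in I])
o=np.zeros((600,800,3),np.uint8)
for k,i in enumerate(I):
    s=min(400/i.shape[1],300/i.shape[0]); j=cv2.resize(i,None,fx=s,fy=s); y,x=(k//2)*300,(k%2)*400; o[y:y+j.shape[0],x:x+j.shape[1]]=j[:300,:400]
cv2.imwrite('pics/crops.png',o)
E
```

```text
top dot 25 [0.56814786 0.18076828 0.00390619] ray [0.56812881 0.18075292 0.004     ]
 strip 657 [0.55285948 0.23812652 0.00357739]
((554.1986694335938, 235.52191162109375), (36.57211685180664, 171.36346435546875), 13.866913795471191)
 cam z pct [0.17051836 0.18582369 0.19295967 0.19722778 0.200805   0.21587843] [0.47942886 0.29274141 0.15445405] [0.55760781 0.38160264 0.21587843]
  blob 139 [333.  187.6] [ 0.6073 -0.1886  0.0668] 0.0769
  blob 147 [365.5 213.2] [ 0.5398 -0.2761  0.0663] 0.0759
  blob 389 [320.8 236.3] [ 0.4727 -0.1538  0.0707] 0.0856
 green 136 [ 0.47217963 -0.15224815  0.06787704] 320.0367647058824 236.58823529411765
((320.70489501953125, 236.25405883789062), (16.00461196899414, 21.510196685791016), 39.80556869506836)
 board 3835 [ 0.49582749 -0.17273208  0.01134242] ((508.8907165527344, -180.9908447265625), (346.4486999511719, 298.29510498046875), 0.052285488694906235)
side dot 31 [0.56685637 0.1795445  0.00560143] ray [0.56698651 0.17865189 0.004     ]
 strip 145 [0.56918229 0.17540298 0.00487772]
((568.355224609375, 175.93096923828125), (31.815994262695312, 50.599361419677734), 15.869681358337402)
 cam z pct [0.17722883 0.19110521 0.19633879 0.20027926 0.28827103 0.29335865] [0.48151744 0.29566684 0.15591265] [0.55929934 0.39146774 0.29335865]
  blob 107 [281.2 125.5] [ 0.5404 -0.2698  0.0664] 0.0744
  blob 118 [255.7 142.3] [ 0.6099 -0.1824  0.0668] 0.0749
  blob 300 [299.4 155. ] [ 0.4743 -0.1444  0.0709] 0.0849
  blob 55 [269.3 196.3] [0.5412 0.0394 0.0952] 0.0996
 green 166 [ 0.48107575 -0.13818809  0.0652455 ] 296.9879518072289 158.59036144578315
((298.28887939453125, 159.10232543945312), (22.090017318725586, 13.895333290100098), 14.74356460571289)
 board 2091 [ 0.4961264  -0.14200931  0.01306942] ((504.23944091796875, -194.96690368652344), (343.580322265625, 336.3886413574219), 3.6117587089538574)
[(670, 615, 3), (235, 260, 3), (450, 600, 3), (300, 285, 3)]
```

View pics/crops.png

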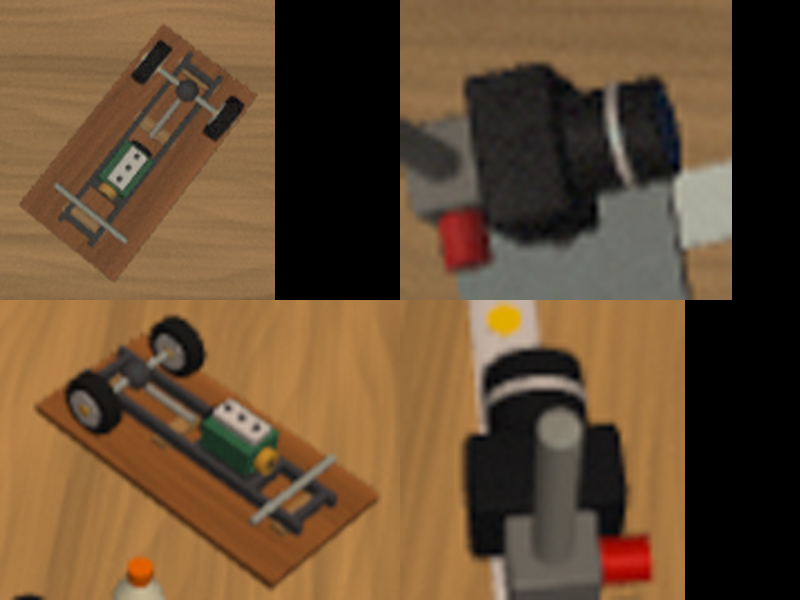

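The crops show three things: the engine sits in its bay with the aluminium cover up and the brass pulley facing the front axle, the lens barrel has a silver ring, and the camera has a red clamp knob. I'll refine the engine pose, the axis direction and the lens height.

```bash
cat > m.py <<'E'
from h import *
D={'top':np.array([.5681,.1808]),'side':np.array([.5670,.1787])}
for n in('top','side'):
    c=dict(np.load(n+'.npz')); W=cloud(c); hsv=cv2.cvtColor(c['frame'],cv2.COLOR_RGB2HSV); v,u=np.indices(hsv.shape[:2]); S,V,H=hsv[...,1],hsv[...,2],hsv[...,0]
    near=np.hypot(W[...,0]-.473,W[...,1]+.15)<.05
    m=near&(W[...,2]>.0725); P=W[m]; z=np.median(P[:,2]); 
    print(n,'cover z pct',np.percentile(P[:,2],[10,50,90]),len(P))
    m=near&(S<70)&(V>110)&(W[...,2]>.06); 
    k=cv2.morphologyEx(m.astype(np.uint8),cv2.MORPH_CLOSE,np.ones((5,5)))
    cs,_=cv2.findContours(k,0,2); C=max(cs,key=cv2.contourArea)[:,0]
    Q=np.array([plane(c,a,b,.079)[:2] for a,b in C])*1000; print(' cover rect',cv2.minAreaRect(Q.astype(np.float32)))
    m=near&(H>12)&(H<28)&(S>120)&(V>90)&(W[...,2]>.035); P=W[m]; print(' pulley',len(P),np.nanmedian(P,0))
    a=np.radians(103.87); d=np.array([np.cos(a),np.sin(a)]); l=np.array([-d[1],d[0]])
    m=(W[...,2]>.09)&(np.hypot(*(W[...,:2]-(D[n]+.16*d)).transpose(2,0,1))<.09); P=W[m]; A=(P[:,:2]-D[n])@d; L=(P[:,:2]-D[n])@l
    for x in np.arange(.105,.215,.01):
        s=(A>=x)&(A<x+.01)
        if s.sum()>3: q=P[s]; t=q[:,2]; print('  %.3f n%d z98 %.4f z50 %.4f lat %.3f..%.3f'%(x,s.sum(),np.percentile(t,96),np.median(t),*np.percentile(L[s],[3,97])))
    # strip edges
    m=(S<60)&(V>100)&(abs(W[...,2]-.004)<.006); A=(W[...,:2]-D[n])@d;L=(W[...,:2]-D[n])@l
    m&=(abs(L)<.03)&(A>-.05)&(A<.08); Q=(W[m][:,:2]*1000).astype(np.float32); r=cv2.fitLine(Q,cv2.DIST_L2,0,.01,.01).ravel();print(' strip dir',np.degrees(np.arctan2(r[1],r[0]))%180,len(Q), 'lat of dot', (D[n]*1000-r[2:])@np.array([-r[1],r[0]]))
E
python3 m.py
```

```text
top cover z pct [0.07481566 0.07796372 0.08176917] 175
 cover rect ((473.8346252441406, -155.00299072265625), (23.548704147338867, 49.62504577636719), 52.68586730957031)
 pulley 35 [ 0.44795865 -0.13467522  0.0589092 ]
  0.115 n71 z98 0.1939 z50 0.1847 lat -0.018..0.021
  0.125 n67 z98 0.1961 z50 0.1904 lat -0.015..0.021
  0.135 n69 z98 0.1964 z50 0.1911 lat -0.016..0.021
  0.145 n68 z98 0.1958 z50 0.1898 lat -0.015..0.021
  0.155 n143 z98 0.2012 z50 0.1954 lat -0.027..0.032
  0.165 n113 z98 0.2019 z50 0.1979 lat -0.027..0.032
  0.175 n117 z98 0.2018 z50 0.1974 lat -0.026..0.032
  0.185 n70 z98 0.2000 z50 0.1959 lat -0.027..0.032
  0.195 n188 z98 0.2902 z50 0.2027 lat -0.012..0.037
  0.205 n84 z98 0.2904 z50 0.1914 lat -0.014..0.039
 strip dir 103.51178 386 lat of dot 1.530839365232323
side cover z pct [0.07437795 0.07950665 0.08190476] 128
 cover rect ((473.6119689941406, -153.9902801513672), (24.99842643737793, 51.60627365112305), 53.56482696533203)
 pulley 43 [ 0.44865064 -0.13190805  0.05815532]
  0.115 n12 z98 0.1951 z50 0.1932 lat -0.018..0.009
  0.125 n92 z98 0.1964 z50 0.1919 lat -0.021..0.017
  0.135 n93 z98 0.1967 z50 0.1924 lat -0.022..0.018
  0.145 n77 z98 0.1959 z50 0.1922 lat -0.020..0.017
  0.155 n51 z98 0.2001 z50 0.1982 lat -0.032..0.026
  0.165 n106 z98 0.2013 z50 0.1994 lat -0.031..0.028
  0.175 n110 z98 0.2015 z50 0.1994 lat -0.031..0.028
  0.185 n234 z98 0.2008 z50 0.1951 lat -0.032..0.028
  0.195 n87 z98 0.2915 z50 0.1917 lat -0.019..0.034
  0.205 n364 z98 0.2914 z50 0.2020 lat -0.015..0.032
 strip dir 93.01295 153 lat of dot -2.278000453852747
```

Call:
{"api": "play_rows", "payload": {"targets": [{"tx": -25,"ty": -25.5},{"tx": -25,"ty": -25.5},{"tx": -25,"ty": -25.5},{"tx": -25,"ty": -25.5},{"tx": -25,"ty": -25.5},{"tx": -25,"ty": -25.5},{"tx": -25,"ty": -25.5},{"tx": -25,"ty": -25.5},{"tx": -25,"ty": -25.5},{"tx": -25,"ty": -25.5}], "gripper": 100, "force": 60}}

```text
invalid input at $.targets[0]: expected keys tx, ty, tz, wx, wy, wz
```

Call:
{"api": "play_rows", "payload": {"targets": [{"tx": -31,"ty": -32},{"tx": -31,"ty": -32},{"tx": -31,"ty": -32},{"tx": -31,"ty": -32},{"tx": -31,"ty": -32},{"tx": -31,"ty": -32},{"tx": -31,"ty": -31},{"tx": -31,"ty": -32,"wz": 5.8},{"wz": 5.8},{"wz": 5.7}]}}

```text
invalid input at $.targets[0]: expected keys tx, ty, tz, wx, wy, wz
```

```bash
cat > w.py <<'E'
from h import *
import sys
s=robot.observe(); c=robot.read_camera('wrist'); cv2.imwrite(f'pics/{sys.argv[1]}.png',c['frame'][:,:,::-1]); np.savez('wrist.npz',p=s['tcp_pos'],O=s['orientation'],**c)
print(s['time_s'],s['tcp_pos'],s['gripper_width'],s['finger_force'],s['contact_force'],s['orientation']); print(c['cx'],c['cy'],c['fov_y'],c['mount'])
E
python3 w.py w1
```

```text
0.1 [0.17724577 0.49373977 0.23078027] 0.993058331007566 0.0 [0.52534951 0.11890751 0.61765233] [[-9.41142094e-01  3.38010702e-01 -5.69727626e-04]
 [ 3.38011141e-01  9.41141475e-01 -1.09195472e-03]
 [ 1.67101917e-04 -1.22025884e-03 -9.99999242e-01]]
259.1162044475551 192.17672393253636 65.70646984690485 [[-6.19024394e-05 -9.48834666e-01 -3.15773293e-01  8.11711897e-02]
 [ 9.99999993e-01 -2.64687673e-05 -1.16501160e-04  3.72969194e-05]
 [ 1.02182209e-04 -3.15773298e-01  9.48834661e-01 -1.42314797e-01]
 [ 0.00000000e+00  0.00000000e+00  0.00000000e+00  1.00000000e+00]]
```

View pics/w1.png

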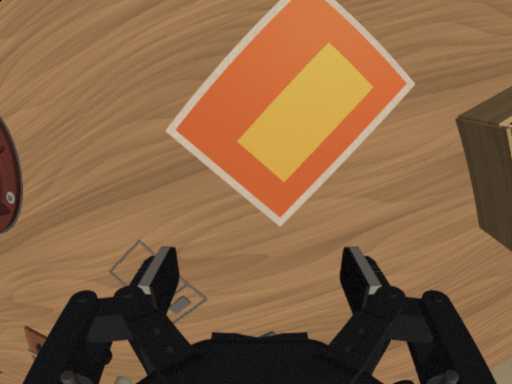

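The rows need all six keys, so both moves were refused and the arm hasn't moved. This wrist view only shows the start area, the envelope and the fingers. I'll resend the moves.

Call:
{"api": "play_rows", "payload": {"targets": [{"tx": -25,"ty": -25.5,"tz": 0,"wx": 0,"wy": 0,"wz": 0},{"tx": -25,"ty": -25.5,"tz": 0,"wx": 0,"wy": 0,"wz": 0},{"tx": -25,"ty": -25.5,"tz": 0,"wx": 0,"wy": 0,"wz": 0},{"tx": -25,"ty": -25.5,"tz": 0,"wx": 0,"wy": 0,"wz": 0},{"tx": -25,"ty": -25.5,"tz": 0,"wx": 0,"wy": 0,"wz": 0},{"tx": -25,"ty": -25.5,"tz": 0,"wx": 0,"wy": 0,"wz": 0},{"tx": -25,"ty": -25.5,"tz": 0,"wx": 0,"wy": 0,"wz": 0},{"tx": -25,"ty": -25.5,"tz": 0,"wx": 0,"wy": 0,"wz": 0},{"tx": -25,"ty": -25.5,"tz": 0,"wx": 0,"wy": 0,"wz": 0},{"tx": -25,"ty": -25.5,"tz": 0,"wx": 0,"wy": 0,"wz": 0}], "gripper": 100, "force": 60}}

```text
time_s: 1.15
tcp_pos: [0.3268, 0.1682, 0.2313]
orientation: [[-0.941, 0.338, 0.0], [0.338, 0.941, 0.0], [-0.0, 0.0, -1.0]]
contact_force: [0.6, -0.4, 0.0]
gripper_width: 1.0
finger_force: 0.0
```

Call:
{"api": "play_rows", "payload": {"targets": [{"tx": -31,"ty": -32,"tz": 0,"wx": 0,"wy": 0,"wz": 0},{"tx": -31,"ty": -32,"tz": 0,"wx": 0,"wy": 0,"wz": 0},{"tx": -31,"ty": -32,"tz": 0,"wx": 0,"wy": 0,"wz": 0},{"tx": -31,"ty": -32,"tz": 0,"wx": 0,"wy": 0,"wz": 0},{"tx": -31,"ty": -32,"tz": 0,"wx": 0,"wy": 0,"wz": 0},{"tx": -31,"ty": -32,"tz": 0,"wx": 0,"wy": 0,"wz": 0},{"tx": -31,"ty": -31,"tz": 0,"wx": 0,"wy": 0,"wz": 0},{"tx": -31,"ty": -32,"tz": 0,"wx": 0,"wy": 0,"wz": 5.8},{"tx": 0,"ty": 0,"tz": 0,"wx": 0,"wy": 0,"wz": 5.8},{"tx": 0,"ty": 0,"tz": 0,"wx": 0,"wy": 0,"wz": 5.7}]}}

```text
time_s: 2.15
tcp_pos: [0.4738, -0.1555, 0.2306]
orientation: [[-0.794, 0.608, -0.001], [0.608, 0.794, 0.001], [0.001, -0.0, -1.0]]
contact_force: [-1.1, -0.5, -0.3]
gripper_width: 0.999
finger_force: 0.0
```

```bash
python3 w.py w2
```

```text
2.15 [ 0.47376865 -0.15548978  0.23062127] 0.9988325869257948 0.0 [-1.07613176 -0.48593605 -0.2566259 ] [[-7.94210424e-01  6.07641887e-01 -1.06737921e-03]
 [ 6.07641705e-01  7.94211108e-01  5.24620649e-04]
 [ 1.16650591e-03 -2.31924935e-04 -9.99999293e-01]]
259.1162044475551 192.17672393253636 65.70646984690485 [[-6.21245704e-05 -9.48823503e-01 -3.15806833e-01  8.11832353e-02]
 [ 9.99999990e-01 -1.95038422e-05 -1.38118816e-04  4.24570698e-05]
 [ 1.24890932e-04 -3.15806839e-01  9.48823495e-01 -1.42314773e-01]
 [ 0.00000000e+00  0.00000000e+00  0.00000000e+00  1.00000000e+00]]
```

View pics/w2.png

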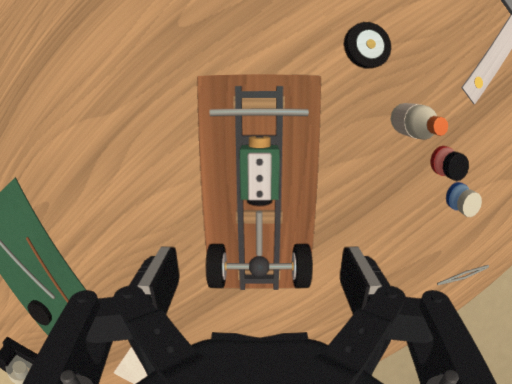

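The wrist view is well aligned. The cover spans about u 248–272 and v 150–200, and the engine is straight up and down in the picture. I'll compute its position from this view as a third check.

Run:
```python
from h import *
c=dict(np.load('wrist.npz')); F=192/np.tan(np.radians(c['fov_y'])/2); M=c['mount']
hsv=cv2.cvtColor(c['frame'],cv2.COLOR_RGB2HSV)
def wp(u,v,z):
    x,y=u-c['cx'],v-c['cy']; r=np.hypot(x,y)+1e-9; th=r/F; d=np.array([x/r*np.sin(th),y/r*np.sin(th),np.cos(th)])
    o=c['p']+c['O']@M[:3,3]; w=c['O']@M[:3,:3]@d; return o+w*(z-o[2])/w[2]
def rect(m,z):
    m=cv2.morphologyEx(m.astype(np.uint8),cv2.MORPH_CLOSE,np.ones((7,7))); C=max(cv2.findContours(m,0,2)[0],key=cv2.contourArea)[:,0]
    return cv2.minAreaRect(np.array([wp(a,b,z)[:2]*1000 for a,b in C],np.float32))
m=np.zeros((384,512),bool); m[135:215,230:290]=1
print(rect(m&(hsv[...,1]<50)&(hsv[...,2]>120),.079)); print(rect(m&(hsv[...,0]>50)&(hsv[...,0]<95)&(hsv[...,1]>60),.069))
m[:]=0; m[60:100,460:500]=1; m&=(hsv[...,1]>140)&(hsv[...,0]>18)&(hsv[...,0]<32); v,u=np.nonzero(m); print('dot',wp(u.mean(),v.mean(),.004),len(u))
```

```text
((473.42681884765625, -155.15408325195312), (24.183040618896484, 49.216835021972656), 53.16667938232422)
((472.30169677734375, -154.17758178710938), (41.16324996948242, 59.492698669433594), 52.043540954589844)
dot [0.566806   0.18013492 0.004     ] 63
```

Call:
{"api": "play_rows", "payload": {"targets": [{"tx": 0,"ty": 0,"tz": 20,"wx": 0,"wy": 0,"wz": 0},{"tx": 0,"ty": 0,"tz": 25,"wx": 0,"wy": 0,"wz": 0},{"tx": 0,"ty": 0,"tz": 25,"wx": 0,"wy": 0,"wz": 0},{"tx": 0,"ty": 0,"tz": 25,"wx": 0,"wy": 0,"wz": 0},{"tx": 0,"ty": 0,"tz": 25,"wx": 0,"wy": 0,"wz": 0},{"tx": 0,"ty": 0,"tz": 22,"wx": 0,"wy": 0,"wz": 0},{"tx": 0,"ty": 0,"tz": 20,"wx": 0,"wy": 0,"wz": 0},{"tx": 0,"ty": 0,"tz": 15,"wx": 0,"wy": 0,"wz": 0},{"tx": 0,"ty": 0,"tz": 12,"wx": 0,"wy": 0,"wz": 0},{"tx": 0,"ty": 0,"tz": 6,"wx": 0,"wy": 0,"wz": 0}]}}

```text
time_s: 3.2
tcp_pos: [0.4733, -0.1538, 0.0354]
orientation: [[-0.799, 0.602, -0.001], [0.602, 0.799, 0.001], [0.001, -0.0, -1.0]]
contact_force: [0.4, -0.3, 0.8]
gripper_width: 1.0
finger_force: 0.0
```

Call:
{"api": "play_rows", "payload": {"targets": [{"tx": 0,"ty": 0,"tz": 0,"wx": 0,"wy": 0,"wz": 0},{"tx": 0,"ty": 0,"tz": 0,"wx": 0,"wy": 0,"wz": 0},{"tx": 0,"ty": 0,"tz": 0,"wx": 0,"wy": 0,"wz": 0},{"tx": 0,"ty": 0,"tz": 0,"wx": 0,"wy": 0,"wz": 0},{"tx": 0,"ty": 0,"tz": 0,"wx": 0,"wy": 0,"wz": 0},{"tx": 0,"ty": 0,"tz": 0,"wx": 0,"wy": 0,"wz": 0},{"tx": 0,"ty": 0,"tz": 0,"wx": 0,"wy": 0,"wz": 0},{"tx": 0,"ty": 0,"tz": 0,"wx": 0,"wy": 0,"wz": 0},{"tx": 0,"ty": 0,"tz": 0,"wx": 0,"wy": 0,"wz": 0},{"tx": 0,"ty": 0,"tz": 0,"wx": 0,"wy": 0,"wz": 0}], "gripper": 0, "force": 60}}

```text
time_s: 4.2
tcp_pos: [0.4744, -0.1546, 0.0372]
orientation: [[-0.798, 0.603, 0.001], [0.603, 0.798, -0.001], [-0.002, 0.0, -1.0]]
contact_force: [-0.0, 0.4, 6.5]
gripper_width: 0.482
finger_force: 61.2
```

The engine is gripped: 41 mm opening, 61 N. Next is a straight lift.

Call:
{"api": "play_rows", "payload": {"targets": [{"tx": 0,"ty": 0,"tz": -5,"wx": 0,"wy": 0,"wz": 0},{"tx": 0,"ty": 0,"tz": -8,"wx": 0,"wy": 0,"wz": 0},{"tx": 0,"ty": 0,"tz": -10,"wx": 0,"wy": 0,"wz": 0},{"tx": 0,"ty": 0,"tz": -15,"wx": 0,"wy": 0,"wz": 0},{"tx": 0,"ty": 0,"tz": -20,"wx": 0,"wy": 0,"wz": 0},{"tx": 0,"ty": 0,"tz": -20,"wx": 0,"wy": 0,"wz": 0},{"tx": 0,"ty": 0,"tz": -20,"wx": 0,"wy": 0,"wz": 0},{"tx": 0,"ty": 0,"tz": -20,"wx": 0,"wy": 0,"wz": 0},{"tx": 0,"ty": 0,"tz": -10,"wx": 0,"wy": 0,"wz": 0},{"tx": 0,"ty": 0,"tz": 0,"wx": 0,"wy": 0,"wz": 0}]}}

```text
time_s: 5.2
tcp_pos: [0.4746, -0.1546, 0.1659]
orientation: [[-0.798, 0.603, 0.003], [0.603, 0.798, -0.001], [-0.003, 0.001, -1.0]]
contact_force: [0.6, -0.8, -1.7]
gripper_width: 0.482
finger_force: 60.7
```

```bash
python3 w.py w3
python3 - <<'E'
from h import *
for n in('top','side'):
    c=snap(n); W=cloud(c); m=(np.hypot(W[...,0]-.474,W[...,1]+.155)<.2)&(W[...,2]>.05); ys,xs=np.nonzero(m); 
    print(n,xs.min(),xs.max(),ys.min(),ys.max())
a=cv2.imread('pics/w3.png'); b=np.load('side.npz')['frame'][:,:,::-1][60:252,200:400]
o=np.zeros((384,800,3),np.uint8); o[:,:400]=cv2.resize(a,(400,384)); o[:,400:]=cv2.resize(b,(400,384)); cv2.imwrite('pics/c3.png',o)
E
```

```text
5.2 [ 0.47462695 -0.15463929  0.1658742 ] 0.4824899342676724 60.72208642959595 [ 0.6351995  -0.82899097 -1.72828067] [[-7.98055948e-01  6.02577846e-01  2.57758753e-03]
 [ 6.02576691e-01  7.98059939e-01 -1.29059219e-03]
 [-2.83475161e-03  5.23229392e-04 -9.99995845e-01]]
259.1162044475551 192.17672393253636 65.70646984690485 [[-6.16740469e-05 -9.48823740e-01 -3.15806122e-01  8.11840909e-02]
 [ 9.99999990e-01 -1.91121511e-05 -1.37869346e-04  4.21718821e-05]
 [ 1.24777975e-04 -3.15806128e-01  9.48823732e-01 -1.42314697e-01]
 [ 0.00000000e+00  0.00000000e+00  0.00000000e+00  1.00000000e+00]]
top 250 419 156 343
side 247 349 0 205
```

View pics/c3.png

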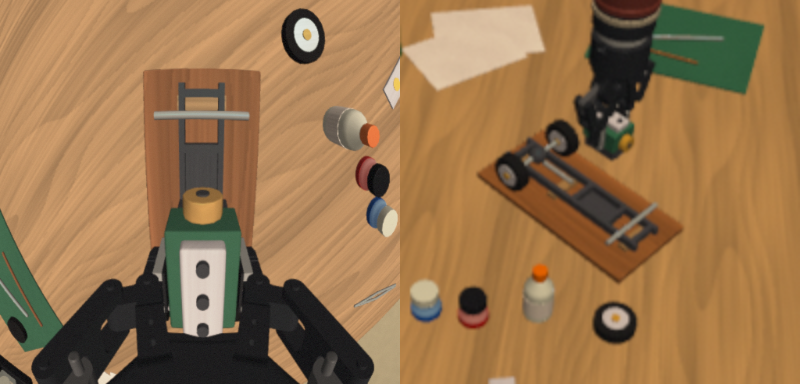

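The engine is held upright in the gripper with its pulley forward, the bay is empty, and the loose things haven't been disturbed. Next I carry it over the dot and turn it.

Call:
{"api": "play_rows", "payload": {"targets": [{"tx": 4,"ty": 12,"tz": 0,"wx": 0,"wy": 0,"wz": 0},{"tx": 6,"ty": 18,"tz": 0,"wx": 0,"wy": 0,"wz": 0},{"tx": 6,"ty": 18,"tz": 0,"wx": 0,"wy": 0,"wz": 0},{"tx": 6,"ty": 18,"tz": 0,"wx": 0,"wy": 0,"wz": 0},{"tx": 6,"ty": 18,"tz": 0,"wx": 0,"wy": 0,"wz": 0},{"tx": 6,"ty": 18,"tz": 0,"wx": 0,"wy": 0,"wz": 0},{"tx": 6,"ty": 18,"tz": 0,"wx": 0,"wy": 0,"wz": 0},{"tx": 6,"ty": 18,"tz": 0,"wx": 0,"wy": 0,"wz": 0},{"tx": 6,"ty": 18,"tz": 0,"wx": 0,"wy": 0,"wz": 0},{"tx": 6,"ty": 18,"tz": 0,"wx": 0,"wy": 0,"wz": 0}]}}

```text
time_s: 6.35
tcp_pos: [0.5319, 0.0213, 0.1634]
orientation: [[-0.798, 0.602, -0.002], [0.602, 0.798, 0.0], [0.001, -0.001, -1.0]]
contact_force: [0.4, 0.4, -1.3]
gripper_width: 0.483
finger_force: 60.8
```

Call:
{"api": "play_rows", "payload": {"targets": [{"tx": 6,"ty": 18,"tz": 0,"wx": 0,"wy": 0,"wz": 0},{"tx": 6,"ty": 18,"tz": 0,"wx": 0,"wy": 0,"wz": 0},{"tx": 6,"ty": 18,"tz": 0,"wx": 0,"wy": 0,"wz": 0},{"tx": 6,"ty": 18,"tz": 0,"wx": 0,"wy": 0,"wz": 0},{"tx": 6,"ty": 18,"tz": 0,"wx": 0,"wy": 0,"wz": 0},{"tx": 6,"ty": 18,"tz": 0,"wx": 0,"wy": 0,"wz": 0},{"tx": 4,"ty": 16,"tz": 2,"wx": 0,"wy": 0,"wz": 0},{"tx": 0,"ty": 0,"tz": 2,"wx": 0,"wy": 0,"wz": 3},{"tx": 0,"ty": 0,"tz": 0,"wx": 0,"wy": 0,"wz": 4},{"tx": 0,"ty": 0,"tz": 0,"wx": 0,"wy": 0,"wz": 4}]}}

```text
time_s: 7.35
tcp_pos: [0.5747, 0.1434, 0.1593]
orientation: [[-0.667, 0.745, -0.001], [0.745, 0.667, -0.0], [0.001, -0.001, -1.0]]
contact_force: [0.3, 1.1, -1.2]
gripper_width: 0.484
finger_force: 61.0
```

Call:
{"api": "play_rows", "payload": {"targets": [{"tx": 0,"ty": 0,"tz": 0,"wx": 0,"wy": 0,"wz": 4},{"tx": 0,"ty": 0,"tz": 0,"wx": 0,"wy": 0,"wz": 4},{"tx": 0,"ty": 0,"tz": 0,"wx": 0,"wy": 0,"wz": 4},{"tx": 0,"ty": 0,"tz": 0,"wx": 0,"wy": 0,"wz": 4},{"tx": 0,"ty": 0,"tz": 0,"wx": 0,"wy": 0,"wz": 4},{"tx": 0,"ty": 0,"tz": 0,"wx": 0,"wy": 0,"wz": 4},{"tx": 0,"ty": 0,"tz": 0,"wx": 0,"wy": 0,"wz": 4},{"tx": 0,"ty": 0,"tz": 0,"wx": 0,"wy": 0,"wz": 0},{"tx": 0,"ty": 0,"tz": 0,"wx": 0,"wy": 0,"wz": 0},{"tx": 0,"ty": 0,"tz": 0,"wx": 0,"wy": 0,"wz": 0}]}}

```text
time_s: 8.35
tcp_pos: [0.575, 0.1429, 0.16]
orientation: [[-0.243, 0.97, -0.0], [0.97, 0.243, -0.0], [0.0, -0.0, -1.0]]
contact_force: [-0.0, -1.0, -1.0]
gripper_width: 0.483
finger_force: 60.9
```

```bash
python3 w.py w4
python3 - <<'E'
from h import *
for n in('top','side'):
    c=snap(n); W=cloud(c); hsv=cv2.cvtColor(c['frame'],cv2.COLOR_RGB2HSV); H,S,V=[hsv[...,i] for i in range(3)]
    near=(np.hypot(W[...,0]-.57,W[...,1]-.16)<.07)&(W[...,2]>.1)
    for nm,m in(('brass',near&(H>10)&(H<30)&(S>110)&(V>70)),('green',near&(H>60)&(H<95)&(S>60))):
        P=W[m]; print(n,nm,len(P),np.median(P,0) if len(P) else '', P.min(0) if len(P) else '',P.max(0) if len(P) else '')
a=cv2.imread('pics/w4.png'); b=np.load('side.npz')['frame'][:,:,::-1][160:352,160:360]
o=np.zeros((384,800,3),np.uint8); o[:,:400]=cv2.resize(a,(400,384)); o[:,400:]=cv2.resize(b,(400,384)); cv2.imwrite('pics/c4.png',o)
E
```

```text
8.35 [0.57498549 0.14287587 0.16002247] 0.48259625056475547 60.89011788368225 [-7.10597599e-04 -1.04538505e+00 -1.01239719e+00] [[-2.42576049e-01  9.70132293e-01 -4.41476401e-04]
 [ 9.70132388e-01  2.42576072e-01 -3.47400408e-06]
 [ 1.03721367e-04 -4.29133265e-04 -9.99999903e-01]]
259.1162044475551 192.17672393253636 65.70646984690485 [[-6.20225903e-05 -9.48795087e-01 -3.15892196e-01  8.12124219e-02]
 [ 9.99999989e-01 -1.70228901e-05 -1.45212056e-04  4.03249757e-05]
 [ 1.32399087e-04 -3.15892201e-01  9.48795078e-01 -1.42314767e-01]
 [ 0.00000000e+00  0.00000000e+00  0.00000000e+00  1.00000000e+00]]
top brass 2 [0.53309499 0.14016768 0.54091334] [0.51525439 0.09514029 0.41223027] [0.5509356  0.18519507 0.66959641]
top green 0   
side brass 301 [0.60189219 0.17178437 0.26177542] [0.50558948 0.11868336 0.14520392] [0.63976532 0.20145319 0.63095446]
side green 174 [0.5679828  0.16389319 0.19264203] [0.54999146 0.1182569  0.16625616] [0.59479715 0.1744733  0.24477105]
```

View pics/c4.png

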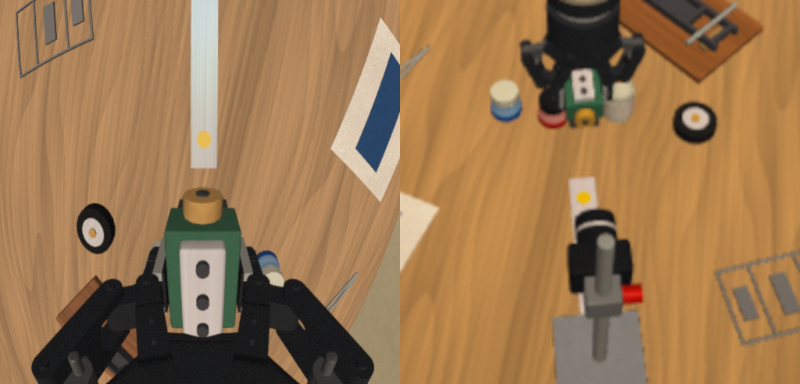

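In the wrist view the foot strip runs vertically, in line with the pulley, with the dot on the pulley's column. In the side view the engine hangs level and clear of everything. Next I'll measure the pulley itself.

Run:
```python
from h import *
c=dict(np.load('side.npz')); W=cloud(c); hsv=cv2.cvtColor(c['frame'],cv2.COLOR_RGB2HSV); H,S,V=[hsv[...,i] for i in range(3)]
m=np.zeros(H.shape,bool); m[210:226,240:265]=1; m&=(H>10)&(H<30)&(S>120)&(V>70); P=W[m]; v,u=np.nonzero(m)
print(len(P),np.median(P,0),P.min(0),P.max(0),u.mean(),v.mean()); print('ray at z .1745',plane(c,u.mean(),v.mean(),.1745))
d=np.array([-.2368,.9716]); print('along/lat of brass rel focus',np.percentile((P[:,:2]-[.5672,.1799])@d,[5,50,95]),np.median((P[:,:2]-[.5672,.1799])@[-d[1],d[0]]),np.percentile(P[:,2],[5,95]))
k=np.zeros(H.shape,bool); k[190:222,240:265]=1; k&=(S<60)&(V>110); Q=W[k]; print('cover z',np.nanpercentile(Q[:,2],[10,50,90]),len(Q))
```

```text
191 [0.56638694 0.16650403 0.15382502] [ 0.54863853  0.04384087 -0.0028429 ] [0.61449076 0.18295102 0.18814698] 253.10471204188482 220.79057591623035
ray at z .1745 [0.56378352 0.17931996 0.1745    ]
along/lat of brass rel focus [-0.12085109 -0.01141253  0.00078481] 0.005526478394690007 [-0.00136498  0.18559407]
cover z [0.19551856 0.20240419 0.20503549] 179
```

The cover top at 0.202–0.205 m puts the pulley axis at about 0.174 m, on the lens. A small trim, then settle.

Call:
{"api": "play_rows", "payload": {"targets": [{"tx": 0,"ty": 1,"tz": -1,"wx": 0,"wy": 0,"wz": 0},{"tx": 0,"ty": 0.5,"tz": -0.5,"wx": 0,"wy": 0,"wz": 0},{"tx": 0,"ty": 0,"tz": 0,"wx": 0,"wy": 0,"wz": 0},{"tx": 0,"ty": 0,"tz": 0,"wx": 0,"wy": 0,"wz": 0},{"tx": 0,"ty": 0,"tz": 0,"wx": 0,"wy": 0,"wz": 0},{"tx": 0,"ty": 0,"tz": 0,"wx": 0,"wy": 0,"wz": 0},{"tx": 0,"ty": 0,"tz": 0,"wx": 0,"wy": 0,"wz": 0},{"tx": 0,"ty": 0,"tz": 0,"wx": 0,"wy": 0,"wz": 0},{"tx": 0,"ty": 0,"tz": 0,"wx": 0,"wy": 0,"wz": 0},{"tx": 0,"ty": 0,"tz": 0,"wx": 0,"wy": 0,"wz": 0}]}}

```text
time_s: 9.5
tcp_pos: [0.5766, 0.143, 0.1618]
orientation: [[-0.241, 0.971, -0.0], [0.971, 0.241, -0.0], [0.0, -0.0, -1.0]]
contact_force: [-0.5, -0.9, -2.0]
gripper_width: 0.484
finger_force: 60.9
```

```bash
python3 -c "
from plant import robot
s=robot.observe();print(s['tcp_pos'],s['joint_velocities'],s['finger_force']);print(robot.finish_job())"
```

```text
[0.57656296 0.14300929 0.16180492] [ 0.02998454  0.01430536 -0.02030042 -0.01684992 -0.09219773  0.00971295] 60.903271436691284
the job is handed in; nothing more can be done
None
```

I lifted the engine out and handed the job in with the gripper holding it still and upright, the pulley facing the lens and, by my measurements, within a few millimetres of the focus point; the hand-in gave back no verdict.

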